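# Prop the drying cupboard ajar with its stay

## Task

Prop the little green-doored cupboard ajar to air: take the flat metal stay by its red grip, lift it, push the spring-closed door open with it and drop the stay's middle hole over the brass peg on the cupboard's top until the bar lies flat, then let go. Feel for the peg gently, never leaning hard on it, keep the stay on its door pin, and leave the other things where they are.

Things in the scene. Friction and masses are not known exactly. Their poses are not given: they have to be found in the camera images.
- cabinet: Fixed wooden cupboard, 250 deep (x) x 340 wide (y) x 150 mm high; origin at the centre of its underside, z up, its front (door side) faces its own -x. On its flat top (z = 150 mm) stands a fixed brass peg, 11 mm high, 7 mm across, with a flat, nearly sharp-edged top (see peg_spot), and, near the back corner on the -y side, the soap dish.
- door (a joint): Green door's opening angle (rad): 0 shut (start), about 0.4 with the middle hole on the peg. Vertical hinge line at x -136, y -155 mm in the cupboard's frame; shut, the door runs along +y from it, and opens counter-clockwise seen from above, towards -x. 330 mm wide, 18 thick, upper edge level with the cupboard's top. A light spring shuts it: 1.2 N at the pin when shut, 1.7 N at 0.4.
- pin (a point): Foot of the steel pin on the door's upper edge, 210 mm from the hinge line, at the height of the cupboard's top (150 mm). Pin 7 mm across; a brass cap 17 mm across begins 28 mm above its foot, so the stay can be lifted at most 23 mm and not off the pin.
- peg_spot (a point): Centre of the dark, thin, 25 mm disc (eccentric adjuster) on the cupboard's top that carries the brass peg; at x -66, y -25, z 150 mm in the cupboard's frame. The peg's axis is not here but 4.5 to 7 mm away from this point, in a direction that differs every time and is not measured. Disc and peg are seized: they do not move.
- stay: Loose flat aluminium bar, 278 x 30 x 5 mm, about 0.12 kg. Origin on its underside at the centre of the eye (10.5 mm hole) that sits around the door's pin; x runs along the bar to the red grip, z up. Three 10 mm holes at x = 135, 165 (middle) and 195 mm. It starts lying flat on the cupboard's top, eye on the pin, swung clear of the peg towards the cupboard's +y.
- hole2 (a point): Centre of the stay's middle hole at the bar's underside, 165 mm from the eye. At the cupboard's top height (150 mm) when the bar lies flat.
- tab (a point): Top centre of the stay's upright red grip: 26 mm long (along the bar), 12 mm thick (across it), rising 37 mm above the bar's upper face; 240 mm from the eye. This point is 42 mm above the bar's underside. Take it from above across its thickness.
- soap_dish: Loose orange soap dish, 90 x 60 x 22 mm, on the cupboard's top. Leave alone.
- pump_bottle: Loose amber pump dispenser bottle, 68 mm across, 188 mm tall, on the counter. Leave alone.
- jam_jar: Loose glass jam jar, 66 mm across, 85 mm tall. Leave alone.
- mug: Loose blue mug, 76 mm across, 85 mm tall. Leave alone.
- ladle: Loose steel ladle lying on the counter, 290 mm long, origin under its bowl. Leave alone.
- spatula: Loose wooden spatula lying on the counter. Leave alone.

How it is judged:
By the outcome, as a careful person would: the job done as asked, in the order asked, and still so for the second after the job is handed in, with the robot touching nothing.
It also fails if it takes over 64 s, if anything falls off the work surface, if the arm or the gripper's body presses on something with over 40 N, if the wrist force passes 120 N, or if a joint passes its speed limit or range.

## Robot

A 6-joint arm with a two-finger parallel gripper is mounted at the origin on the work surface. World frame = base frame: x ahead of the robot, y to its left, z up, the work surface at z = 0. Lengths are in mm, angles in rad, forces in N, time in s.
With the tool pointing down it reaches from about 400 to 825 mm from the base axis. Payload 7 kg.
Tool frame: the origin (TCP) lies midway between the tips of the shut fingers; the grasp point (between the pads) lies 19 mm behind it; z points along the fingers, y is the direction in which the jaws open and shut (so a half turn about z gives the same grasp; the last joint's range is limited). The gripper opens to 85 mm and grips with 20 to 120 N. Pads are 22 mm wide; open, the fingers measure 114 mm over their backs; the gripper's body (76 mm by 85 mm) begins 54 mm behind the grasp point. The pads swing forward as they close: fully open they stand 13 mm farther back than shut.
Start: joints at [-0.903, 0.359, 0.012, 0, -1.224, -0.288], TCP at [250.218, -626.886, 231.302] pointing down, gripper open.
Joint ranges: [-3.07, 3.07], [-1.43, 2.12], [-1.02, 1.25], [-3.03, 1.67], [-3.05, -0], [-3.03, 3.03]. Speed limits (rad/s): [2.39, 2.39, 3.01, 3.14, 3.14, 3.14].

## Interface

Orientations are given as a 3x3 rotation matrix whose columns are the frame's x, y, z axes.
In Python, from station import get_obs, get_image, camera_info, hand_in, trace gives the robot as it stands. The module is installed in compiled form; this text tells all that it offers.
- The arm moves only by the tool play_rows, never from a script. Its argument "plan" is a list of rows, each an object with "jaw": the opening, from -1 (shut) to 1 (fully open); "delta_pos": the shift along the tool's x, y, z in m, a list of three; "turn": the turn, a rotation vector about the tool's x, y, z in rad, a list of three. A call has 1 to 5 rows; each row is the pose to reach, as a shift and turn from the pose commanded when the call began, along the tool's axes at that moment; what a row does not reach only later rows make up. A row lasts 1/10 s, in which the tool goes at most 50 mm and 8.59 degrees, less where a joint would pass 70% of its speed; a pose out of reach is approached as far as the arm can. A call with a gripper value outside its range is refused whole. The fingers move at their own pace and stop on an object; "newtons" is the grip in N (left out, the last holds). Time passes only in rows, so rows that repeat a pose let the fingers close. It gives the time, the measured TCP pose, the force and the opening at its end, in the units of the state.
- get_obs(): the state, without advancing time (a new reading comes with each control period).
- get_image(name): name is "scene" or "top"; returns (picture, depth): 400x640x3 uint8, blue, green, red; 400x640 float32, mm along the optical axis (not along the pixel's ray), 0 where there is no reading.
- camera_info(name): a dict with "fx", "fy", "cx", "cy" (pixels), "world_to_cam" (4x4, takes a point from world to camera coordinates). Camera axes: x right, y down, z forward; pixel columns grow to the right and rows downward; lengths in mm; the calibration is good to about 2 mm. A picture is of the moment at which its call begins. camera_info takes no time and is no camera call.
- hand_in(): hands the job in, once; it reports no verdict.
Trained networks look in the newest picture that a camera, given by its name, has taken for a name from the list of things; names that differ only in an ending like _2 or _b are one class to them, and where a whole thing is asked for, a point or a joint stands for the part that bears it (a point fixed in the world has none). Each returns a list of dicts, best first, with "confidence" (0 to 1); they miss things now and then, are a little off and sometimes report something else, mostly with a low value. They report only what shows in the picture. A call takes as long as a camera call.
- trace(camera, label): "region" (400x640 bool, what is visible of it) and "point" ([column, row] in pixels, amid what is visible of it).
The state is a dict: "time": time; "q": joint angles; "dq": joint speeds; "joint_torque": joint torques, N m; "position": TCP position; "orientation": TCP orientation; "wrist_force": force on the tool from outside, world axes, zero at the start; "torque": the same for the moment, N m; "grip_width": finger opening in mm.
Only numpy, scipy, OpenCV 4.12 (cv2) and the standard library are available. Lean on these libraries where they do the work, as an engineer would, in place of code of your own. Each camera call takes 0.05 s, during which the arm holds its last target. There are 200 camera calls.

## Working session

There is one attempt and no reset: what is moved stays moved. The work goes in short steps, Python scripts to look and compute and a tool call to move; the robot and the scene stay as the last step left them, time stands still between calls to the robot, and variables do not carry over. Pictures are saved under pics/ and viewed, about 8 in all and at most 12, crops included, and the job is handed in when it is done.

Besides the shell and the picture viewer there is one more tool, called as name(argument=value, ...) on one line, values as JSON. play_rows: Moves the arm, as the interface text tells. Its arguments: {"type":"object","properties":{"plan":{"type":"array"},"newtons":{"type":"number"}},"required":["plan"]}

```bash
mkdir -p pics; cat > h.py <<'E'
import numpy as np, cv2
from station import *
def cam(n):
    c=camera_info(n); return c,np.linalg.inv(np.array(c["world_to_cam"]))
def back(n,u,v,d):
    c,T=cam(n); u,v,d=map(np.asarray,(u,v,d))
    p=np.stack([(u-c["cx"])/c["fx"]*d,(v-c["cy"])/c["fy"]*d,d,np.ones_like(d,float)],-1)
    return (p@T.T)[...,:3]
def onz(n,u,v,z):
    a=back(n,u,v,1.0);b=back(n,u,v,1000.0); t=(z-a[...,2])/(b[...,2]-a[...,2]); return a+t[...,None]*(b-a) if np.ndim(t) else a+t*(b-a)
def proj(n,p):
    c,_=cam(n); q=np.array(c["world_to_cam"])@np.append(p,1); return c["fx"]*q[0]/q[2]+c["cx"],c["fy"]*q[1]/q[2]+c["cy"]
E
python3 - <<'E'
from h import *
for n in("scene","top"):
    im,d=get_image(n); cv2.imwrite(f"pics/a_{n}.png",im); np.save(f"d_{n}.npy",d)
    c,T=cam(n); print(n,c["fx"],T[:3,3].round(),T[:3,2].round(2))
    for l in("cabinet","stay","tab","pin","peg_spot","door"):
        r=trace(n,l)
        for x in r[:2]:
            u,v=x["point"]; print(l,round(x["confidence"],2),u,v,x["region"].sum(),back(n,u,v,d[int(v),int(u)]).round(1))
print(get_obs())
E
```

```text
scene 372.92853296954695 [1269. -250. 1174.] [-0.54  0.19 -0.82]
cabinet 0.88 326.0 193.5 7309 [562.6  14.  151.3]
stay 0.71 311.3 182.9 543 [506.7 -20.1 156.5]
stay 0.21 228.8 281.0 473 [ 697.5 -375.6    6.4]
tab 0.87 315.9 182.1 620 [505.1  -2.9 151.8]
pin 0.73 309.5 155.8 312 [378.8  15.  148.8]
pin 0.47 442.6 192.5 652 [674.5 408.2 125.7]
peg_spot 0.57 325.1 193.8 7200 [562.8  10.7 151.2]
door 0.55 303.3 159.4 299 [391.8 -12.9 153. ]
top 443.20808551148724 [ 422.  -18. 1697.] [ 0.12 -0.   -0.99]
cabinet 0.76 308.3 233.1 6330 [489.3  14.3 154.9]
stay 0.58 312.6 228.6 661 [504.5  -1.  156. ]
tab 0.56 310.3 231.2 633 [495.9   7.2 149.8]
pin 0.88 317.4 261.9 543 [389.3 -14.9 146.2]
peg_spot 0.67 306.8 224.0 6425 [521.   18.8 155.1]
door 0.83 311.2 262.6 570 [387.4   6.7 146.1]
{'time': 0.7, 'q': array([-9.02914408e-01,  3.58551294e-01,  1.19024323e-02, -9.37583788e-06,
       -1.22412716e+00, -2.88089403e-01]), 'dq': array([-0.00059238, -0.00026539,  0.00210733, -0.00108799, -0.0002735 ,
        0.00051638]), 'joint_torque': array([-1.94771266e-03, -5.82767665e+01,  2.93607491e+01,  6.94090471e+00,
       -5.65395712e-04,  1.38784071e-05]), 'position': array([ 250.20492623, -626.87891238,  231.33313286]), 'orientation': array([[-9.28742757e-01, -3.70724819e-01,  1.95006850e-05],
       [-3.70724819e-01,  9.28742757e-01, -1.04833727e-05],
       [-1.42246735e-05, -1.69657444e-05, -1.00000000e+00]]), 'wrist_force': array([0.04173558, 0.5532232 , 0.1631018 ]), 'torque': array([ 0.01459113, -0.05364303,  0.00255579]), 'grip_width': 85.26815410957347}
```

```bash
python3 - <<'E'
from h import *
a=cv2.imread("pics/a_scene.png")[120:270,240:440]; b=cv2.imread("pics/a_top.png")[180:290,230:390]
a=cv2.resize(a,None,fx=4,fy=4,interpolation=cv2.INTER_CUBIC); b=cv2.resize(b,None,fx=5,fy=5,interpolation=cv2.INTER_CUBIC)
cv2.imwrite("pics/b1.png",a);cv2.imwrite("pics/b2.png",b)
E
```

```text
(no output)
```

View pics/b1.png

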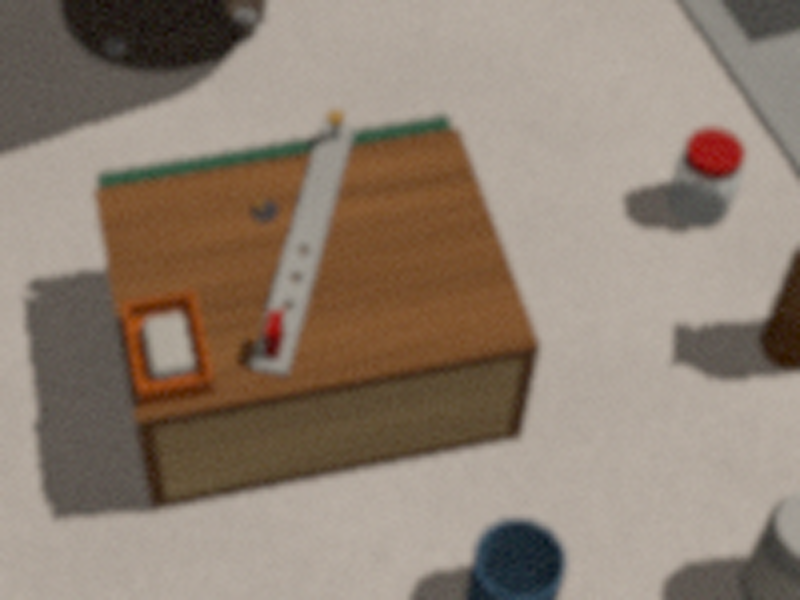

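View pics/b2.png

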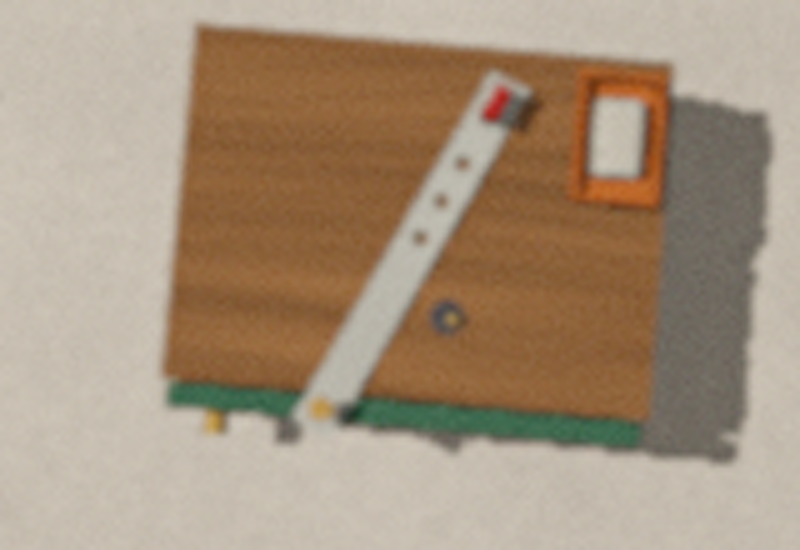

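View pics/a_scene.png

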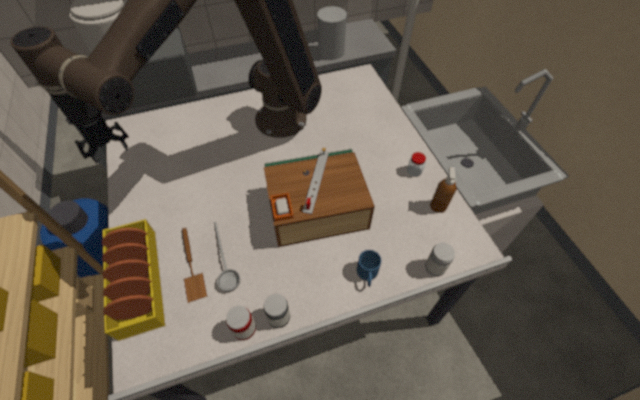

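The pictures show the cupboard with its front towards the robot. In the top crop the stay runs from the pin cap at (321,408) to the red grip at (497,105), with the holes at (463,162), (441,201) and (420,237). The disc with the brass peg is at about (447,317), with brass to the lower right. The dish stands right of the grip.

```bash
cat >> h.py <<'E'
def tp(x,y): return (x+.5)/5-.5+230,(y+.5)/5-.5+180
def sc(x,y): return (x+.5)/4-.5+240,(y+.5)/4-.5+120
E
python3 - <<'E'
from h import *
from scipy.optimize import least_squares
C=[(125,170),(125,-170),(-125,170),(-125,-170)]
T=[tp(196,25),tp(672,65),tp(163,376),tp(650,418)]
S=[sc(535,348),sc(140,416),sc(455,130),sc(99,190)]
def w(p,c,z=150): s,k=np.sin(p[2]),np.cos(p[2]); return np.array([p[0]+k*c[0]-s*c[1],p[1]+s*c[0]+k*c[1],z])
f=lambda p,v:np.concatenate([np.subtract(proj(n,w(p,c)),m) for n,M in v for c,m in zip(C,M)])
for nm,v in(("top",[("top",T)]),("scene",[("scene",S)]),("both",[("top",T),("scene",S)])):
    r=least_squares(f,[500,10,0],args=(v,),x_scale=[1,1,.01]); print(nm,r.x.round(3),r.fun.round(1))
p=r.x
print("spot",w(p,(-66,-25)),"pin",w(p,(-136,55)))
print("cap top-cam",onz("top",*tp(321,408),181),"scene",onz("scene",*sc(336,117),181))
for h in((463,162),(441,201),(420,237)): print("hole",onz("top",*tp(*h),155))
print("tab",onz("top",*tp(497,105),192), "scene",onz("scene",*sc(274,315),192))
im=cv2.imread("pics/a_top.png"); 
print("spot px",proj("top",w(p,(-66,-25))))
x=im[238:250,313:327].astype(int); print("R-B\n",x[...,2]-x[...,0]); print("sum\n",x.sum(-1))
im=cv2.imread("pics/a_scene.png"); u,v=map(int,proj("scene",w(p,(-66,-25))));print(proj("scene",w(p,(-66,-25))),u-7,v-6)
x=im[v-6:v+7,u-7:u+8].astype(int); print("R-B\n",x[...,2]-x[...,0]); print("sum\n",x.sum(-1))
E
```

```text
top [ 5.22672e+02 -4.96300e+00 -1.07000e-01] [-0.2 -0.4  0.7 -0.5 -0.5  0.6  0.   0.3]
scene [ 5.19196e+02 -4.09500e+00 -1.17000e-01] [ 1.2 -0.7 -1.3  1.   1.3 -0.5 -1.1 -0.5]
both [ 5.21264e+02 -4.64200e+00 -1.12000e-01] [-0.1 -0.2  0.8  0.1 -0.7  0.7 -0.2  0.9  1.4 -0.4 -1.   1.8  1.1 -0.2
 -1.2  0.2]
spot [452.89133756 -22.14203202 150.        ] pin [392.22911175  65.15111983 150.        ]
cap top-cam [394.31942497  64.96677504 181.        ] scene [391.61415577  65.32674781 181.        ]
hole [561.59900145 -35.90540529 155.        ]
hole [534.70849927 -19.87041239 155.        ]
hole [509.99506938  -4.64509786 155.        ]
tab [596.76948833 -59.72259139 192.        ] scene [590.24213859 -57.81727166 192.        ]
spot px (np.float64(319.03922437945954), np.float64(243.39138028429517))
R-B
 [[41 76 88 91 90 89 84 86 85 93 89 94 89 89]
 [52 84 93 84 82 77 69 74 79 85 90 86 88 88]
 [71 91 89 78 56 39 31 37 61 80 88 90 89 87]
 [88 90 79 56 25  5  8 15 33 62 82 93 89 94]
 [91 83 69 37 10  3 24 33 30 46 75 86 91 86]
 [86 84 65 30  4 12 51 67 53 43 66 80 86 86]
 [86 84 67 37  8 15 48 69 
[... 1785 characters left out ...]
8 259]
 [266 246 254 258 266 239 253 251 254 254 248 253 252 237 249]
 [249 252 249 242 258 252 255 250 229 246 246 227 246 241 244]
 [250 261 251 245 237 262 253 241 228 229 243 244 239 247 256]
 [254 243 255 225 227 233 237 216 211 218 233 241 260 245 273]
 [245 243 255 219 193 203 222 204 190 203 234 237 260 257 304]
 [252 257 257 224 209 186 190 192 193 217 236 260 261 281 323]
 [263 260 258 250 226 224 209 216 206 239 265 271 271 294 360]
 [269 267 274 269 245 244 232 220 247 254 256 284 277 305 374]
 [262 277 270 270 267 259 259 267 268 276 265 266 273 321 392]
 [266 262 264 276 272 263 276 267 270 264 258 265 259 324 408]
 [268 253 261 270 261 260 247 260 252 252 257 249 286 358 427]]
```

```bash
cat >> h.py <<'E'
from scipy.spatial.transform import Rotation as Ro
def mv(x,y,z,bdeg):
    "tool deltas (m, rad) to TCP x,y,z with bar direction bdeg (tool -x along the bar)"
    o=get_obs(); R=np.array(o["orientation"]); b=np.radians(bdeg)
    X=np.array([-np.cos(b),-np.sin(b),0]); Z=np.array([0,0,-1]); Y=np.cross(Z,X)
    G=np.column_stack([X,Y,Z])
    print("t",round(o["time"],2),"dpos",(R.T@(np.array([x,y,z])-o["position"])/1000).round(4),"turn",Ro.from_matrix(R.T@G).as_rotvec().round(4),"pos",np.round(o["position"],1),"F",np.round(o["wrist_force"],1))
E
python3 - <<'E'
from h import *
from scipy.optimize import least_squares
from scipy.ndimage import gaussian_filter
im=cv2.imread("pics/a_top.png").astype(float); r0,c0=237,312; x=(im[...,2]-im[...,0])[r0:r0+13,c0+2:c0+14]; c0+=2
K=10
gy,gx=np.mgrid[0:13*K,0:12*K]; gx=(gx+.5)/K-.5; gy=(gy+.5)/K-.5
def sd(a,b,r): return 1/(1+np.exp((np.hypot(gx-a,gy-b)-r)*20))
def m(p):
    D=sd(p[0],p[1],3.58);P=sd(p[2],p[3],1.03)
    I=p[4]*(1-D)+p[5]*D*(1-P)+p[6]*P
    return gaussian_filter(I,p[7]*K,mode="nearest").reshape(13,K,12,K).mean((1,3))
r=least_squares(lambda p:(m(p)-x).ravel(),[5.,6,6,6.5,85,5,100,.7],diff_step=1e-3)
p=r.x; print(p.round(2),np.std(r.fun))
print("disc",onz("top",c0+p[0],r0+p[1],150),"peg",onz("top",c0+p[2],r0+p[3],161))
mv(596,-59.5,231,-31.5)
E
```

```text
[  4.93   6.11   6.1    6.56  86.97   6.53 151.13   0.81] 3.988162555906096
disc [453.86124257 -21.78657058 150.        ] peg [451.99652523 -25.74099288 161.        ]
t 0.7 dpos [-5.315e-01  3.988e-01  3.000e-04] turn [-0.      0.      0.9296] pos [ 250.2 -626.9  231.3] F [0.  0.6 0.2]
```

play_rows(plan=[{"jaw": -0.06, "delta_pos": [-0.531, 0.399, 0], "turn": [0, 0, 0.93]}, {"jaw": -0.06, "delta_pos": [-0.531, 0.399, 0], "turn": [0, 0, 0.93]}, {"jaw": -0.06, "delta_pos": [-0.531, 0.399, 0], "turn": [0, 0, 0.93]}, {"jaw": -0.06, "delta_pos": [-0.531, 0.399, 0], "turn": [0, 0, 0.93]}, {"jaw": -0.06, "delta_pos": [-0.531, 0.399, 0], "turn": [0, 0, 0.93]}], newtons=40)

```text
time: 1.2
position: [373.5, -425.0, 231.6]
orientation: [[-0.946, 0.324, 0.0], [0.324, 0.946, -0.0], [-0.001, -0.0, -1.0]]
wrist_force: [1.4, 0.5, 0.6]
grip_width: 40.6
```

```bash
python3 -c "
from h import *
mv(596,-59.5,231,-31.5);print(get_obs()['grip_width'])"
```

```text
t 1.2 dpos [-0.0921  0.4178  0.0006] turn [-1.0e-04  6.0e-04  2.2e-01] pos [ 373.5 -425.   231.6] F [1.4 0.5 0.6]
40.61302010711845
```

play_rows(plan=[{"jaw": -0.06, "delta_pos": [-0.092, 0.418, 0], "turn": [0, 0, 0.22]}, {"jaw": -0.06, "delta_pos": [-0.092, 0.418, 0], "turn": [0, 0, 0.22]}, {"jaw": -0.06, "delta_pos": [-0.092, 0.418, 0], "turn": [0, 0, 0.22]}, {"jaw": -0.06, "delta_pos": [-0.092, 0.418, 0], "turn": [0, 0, 0.22]}, {"jaw": -0.06, "delta_pos": [-0.092, 0.418, 0], "turn": [0, 0, 0.22]}])

```text
time: 1.7
position: [499.7, -214.6, 231.9]
orientation: [[-0.856, 0.517, 0.001], [0.517, 0.856, -0.0], [-0.001, 0.0, -1.0]]
wrist_force: [0.6, -1.0, -0.4]
grip_width: 40.3
```

```bash
python3 -c "
from h import *
mv(596,-59.5,215,-31.5)"
```

```text
t 1.7 dpos [-0.0021  0.1826  0.017 ] turn [0.0004 0.0009 0.0059] pos [ 499.7 -214.6  231.9] F [ 0.6 -1.  -0.4]
```

play_rows(plan=[{"jaw": -0.06, "delta_pos": [-0.002, 0.18, 0.01], "turn": [0, 0, 0.006]}, {"jaw": -0.06, "delta_pos": [-0.002, 0.18, 0.017], "turn": [0, 0, 0.006]}, {"jaw": -0.06, "delta_pos": [-0.002, 0.18, 0.017], "turn": [0, 0, 0.006]}, {"jaw": -0.06, "delta_pos": [-0.002, 0.18, 0.017], "turn": [0, 0, 0.006]}, {"jaw": -0.06, "delta_pos": [-0.002, 0.18, 0.017], "turn": [0, 0, 0.006]}])

```text
time: 2.2
position: [595.4, -60.3, 213.4]
orientation: [[-0.854, 0.52, -0.001], [0.52, 0.854, -0.0], [0.001, -0.0, -1.0]]
wrist_force: [-0.7, -0.0, -0.4]
grip_width: 40.1
```

```bash
python3 -c "
from h import *
im,d=get_image('scene'); cv2.imwrite('pics/c1.png',cv2.resize(im[120:240,240:400],None,fx=5,fy=5,interpolation=cv2.INTER_CUBIC))
mv(596,-59.5,162,-31.5)"
```

```text
t 2.25 dpos [-0.0002  0.0027  0.0517] turn [-0.0006 -0.0008  0.0026] pos [594.5 -61.8 213.7] F [ 0.  -0.   0.1]
```

View pics/c1.png

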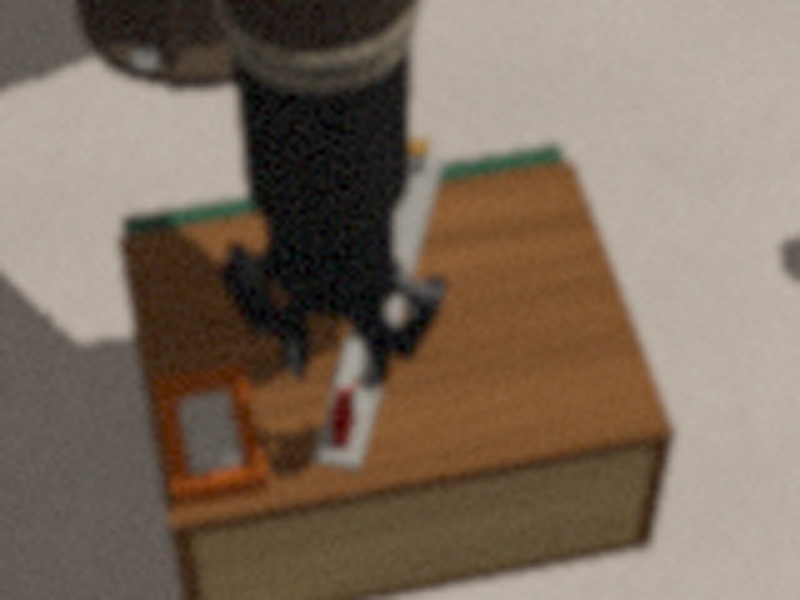

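```bash
python3 -c "
from h import *
for p in([594.5,-61.8,216],[596,-59.5,192],[596,-59.5,160],[393,65,181]):
  u,v=proj('scene',np.array(p)); print(p,(u+.5-240)*5,(v+.5-120)*5)
im=cv2.imread('pics/a_scene.png').astype(int); m=(im[...,2]>110)&(im[...,1]<60); m[:, :295]=0; m[:,330:]=0; m[:180]=0;m[220:]=0
ys,xs=np.nonzero(m); print(xs,ys)"
```

```text
[594.5, -61.8, 216] 338.20128715416104 379.19653330665767
[596, -59.5, 192] 343.40331239090546 401.91345735606035
[596, -59.5, 160] 344.72631448768226 429.9875946603362
[393, 65, 181] 420.8345704139276 148.31985054201084
[308 309 307 308 309 307 308 309 307 308 309 306 307 308 309 309] [199 199 200 200 200 201 201 201 202 202 202 203 203 203 203 204]
```

The fingertips at crop (300,370) and (375,380) straddle the line of the red grip at (343,415), which agrees with the projections. I'm descending.

play_rows(plan=[{"jaw": -0.06, "delta_pos": [0, 0.0027, 0.01], "turn": [0, 0, 0]}, {"jaw": -0.06, "delta_pos": [0, 0.0027, 0.025], "turn": [0, 0, 0]}, {"jaw": -0.06, "delta_pos": [0, 0.0027, 0.04], "turn": [0, 0, 0]}, {"jaw": -0.06, "delta_pos": [0, 0.0027, 0.05], "turn": [0, 0, 0]}, {"jaw": -0.06, "delta_pos": [0, 0.0027, 0.05], "turn": [0, 0, 0]}])

```text
time: 2.75
position: [594.0, -62.2, 162.8]
orientation: [[-0.852, 0.524, -0.003], [0.524, 0.852, -0.0], [0.002, -0.002, -1.0]]
wrist_force: [0.1, -0.4, 0.2]
grip_width: 39.9
```

play_rows(plan=[{"jaw": -0.4, "delta_pos": [0, 0, 0], "turn": [0, 0, 0]}, {"jaw": -0.6, "delta_pos": [0, 0, 0], "turn": [0, 0, 0]}, {"jaw": -0.8, "delta_pos": [0, 0, 0], "turn": [0, 0, 0]}, {"jaw": -1, "delta_pos": [0, 0, 0], "turn": [0, 0, 0]}, {"jaw": -1, "delta_pos": [0, 0, 0], "turn": [0, 0, 0]}])

```text
time: 3.25
position: [595.9, -61.3, 165.4]
orientation: [[-0.853, 0.522, 0.002], [0.522, 0.853, -0.0], [-0.002, 0.001, -1.0]]
wrist_force: [0.9, 0.5, 5.0]
grip_width: 11.5
```

```bash
python3 -c "
from h import *
mv(596,-59.5,162,-31.5);print(get_obs()['grip_width'])
im,d=get_image('top'); cv2.imwrite('pics/d1.png',cv2.resize(im[175:285,230:390],None,fx=5,fy=5,interpolation=cv2.INTER_CUBIC))"
```

```text
t 3.25 dpos [0.0009 0.0015 0.0034] turn [0.0009 0.0015 0.0001] pos [595.9 -61.3 165.4] F [0.9 0.5 5. ]
11.468764972968888
```

Gripped at 11.5 mm. Next I lift by about 18 mm and plan the arc.

play_rows(plan=[{"jaw": -1, "delta_pos": [0, 0, 0], "turn": [0, 0, 0]}, {"jaw": -1, "delta_pos": [0, 0, -0.004], "turn": [0, 0, 0]}, {"jaw": -1, "delta_pos": [0, 0, -0.009], "turn": [0, 0, 0]}, {"jaw": -1, "delta_pos": [0, 0, -0.014], "turn": [0, 0, 0]}, {"jaw": -1, "delta_pos": [0, 0, -0.018], "turn": [0, 0, 0]}], newtons=80)

```text
time: 3.8
position: [595.2, -61.3, 182.8]
orientation: [[-0.853, 0.523, -0.0], [0.523, 0.853, 0.0], [0.0, -0.0, -1.0]]
wrist_force: [0.0, 0.6, -0.9]
grip_width: 10.7
```

```bash
cat >> h.py <<'E'
from scipy.optimize import brentq
CAB=(521.9,-4.8,-0.110)
def w2(c):
    s,k=np.sin(CAB[2]),np.cos(CAB[2]); return np.array([CAB[0]+k*c[0]-s*c[1],CAB[1]+s*c[0]+k*c[1]])
def pinw(t): return w2((-136-210*np.sin(t),-155+210*np.cos(t)))
def pose(P,L=163.25,G=75.):
    P=np.array(P,float); t=brentq(lambda t:np.linalg.norm(pinw(t)-P)-L,-.1,.9)
    d=(P-pinw(t))/np.linalg.norm(P-pinw(t)); return P+G*d,np.degrees(np.arctan2(d[1],d[0])),t
E
python3 - <<'E'
from h import *
mv(596,-59.5,180,-31.5)
print(get_obs()["grip_width"],"pin0",pinw(0))
o=get_obs(); A=o["position"][:2]; R=o["orientation"]; d=-R[:2,0]; P0=A-75*d; print("P0",P0, np.linalg.norm(P0-pinw(0)))
P1=np.array([453.,-26.]); 
for s in np.linspace(0,1,11): 
    q,b,t=pose(P0+(P1-P0)*s,165); print(round(s,2),q.round(1),round(b,2),round(t,3))
E
```

```text
t 3.8 dpos [0.0002 0.0019 0.0028] turn [-0.0001 -0.0001 -0.0002] pos [595.2 -61.3 182.8] F [ 0.   0.6 -0.9]
10.722546441190909 pin0 [392.75977722  64.7974343 ]
P0 [531.27463556 -22.05578978] 163.49265583347577
0.0 [595.  -61.6] -31.83 0.008
0.1 [586.9 -62.5] -32.25 0.042
0.2 [578.8 -63.2] -32.56 0.077
0.3 [570.9 -63.8] -32.77 0.113
0.4 [563.  -64.3] -32.86 0.15
0.5 [555.2 -64.7] -32.84 0.187
0.6 [547.4 -64.9] -32.68 0.226
0.7 [539.8 -65. ] -32.37 0.266
0.8 [532.3 -64.9] -31.91 0.307
0.9 [524.9 -64.5] -31.27 0.35
1.0 [517.7 -64. ] -30.45 0.395
```

play_rows(plan=[{"jaw": -1, "delta_pos": [0.0065, -0.0054, 0], "turn": [0, 0, 0.012]}, {"jaw": -1, "delta_pos": [0.013, -0.0102, 0], "turn": [0, 0, 0.018]}, {"jaw": -1, "delta_pos": [0.0194, -0.0148, 0], "turn": [0, 0, 0.022]}, {"jaw": -1, "delta_pos": [0.0259, -0.0194, 0], "turn": [0, 0, 0.023]}, {"jaw": -1, "delta_pos": [0.0323, -0.0238, 0], "turn": [0, 0, 0.023]}])

```text
time: 4.3
position: [554.5, -64.7, 182.5]
orientation: [[-0.84, 0.542, 0.0], [0.542, 0.84, 0.0], [-0.0, 0.0, -1.0]]
wrist_force: [1.1, 0.9, -0.4]
grip_width: 11.0
```

```bash
python3 - <<'E'
from h import *
P0=np.array([531.3,-22.05]);P1=np.array([453.,-26.])
for s in(.6,.7,.8,.9,1):
    q,b,t=pose(P0+(P1-P0)*s,165); mv(*q,181.5,b)
im,d=get_image('scene'); cv2.imwrite('pics/e1.png',cv2.resize(im[120:240,240:400],None,fx=5,fy=5,interpolation=cv2.INTER_CUBIC))
E
```

```text
t 4.3 dpos [ 0.0058 -0.004   0.001 ] turn [ 0.0004  0.0001 -0.003 ] pos [554.5 -64.7 182.5] F [ 1.1  0.9 -0.4]
t 4.3 dpos [ 0.0121 -0.0082  0.001 ] turn [ 0.0004  0.0001 -0.0083] pos [554.5 -64.7 182.5] F [ 1.1  0.9 -0.4]
t 4.3 dpos [ 0.0185 -0.0122  0.001 ] turn [ 0.0004  0.0001 -0.0164] pos [554.5 -64.7 182.5] F [ 1.1  0.9 -0.4]
t 4.3 dpos [ 0.0249 -0.0159  0.001 ] turn [ 0.0004  0.0001 -0.0274] pos [554.5 -64.7 182.5] F [ 1.1  0.9 -0.4]
t 4.3 dpos [ 0.0313 -0.0194  0.0009] turn [ 0.0004  0.0001 -0.0418] pos [554.5 -64.7 182.5] F [ 1.1  0.9 -0.4]
```

View pics/e1.png

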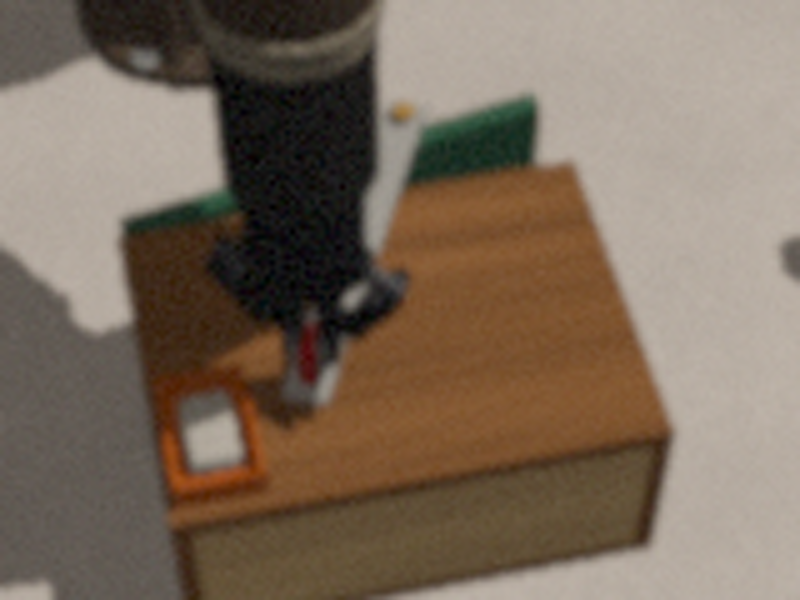

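The door is opening with the stay held (grip at (310,350), cap at (402,112)). I'm carrying on to above the peg.

play_rows(plan=[{"jaw": -1, "delta_pos": [0.0058, -0.004, 0], "turn": [0, 0, -0.003]}, {"jaw": -1, "delta_pos": [0.0121, -0.0082, 0], "turn": [0, 0, -0.008]}, {"jaw": -1, "delta_pos": [0.0185, -0.0122, 0], "turn": [0, 0, -0.016]}, {"jaw": -1, "delta_pos": [0.0249, -0.0159, 0], "turn": [0, 0, -0.027]}, {"jaw": -1, "delta_pos": [0.0313, -0.0194, 0], "turn": [0, 0, -0.042]}])

```text
time: 4.85
position: [517.8, -63.9, 182.4]
orientation: [[-0.863, 0.506, 0.0], [0.506, 0.863, 0.0], [0.0, 0.0, -1.0]]
wrist_force: [2.4, 2.0, -1.0]
grip_width: 10.7
```

```bash
python3 - <<'E'
from h import *
im,d=get_image('top'); cv2.imwrite('pics/f1.png',cv2.resize(im[200:290,250:370],None,fx=6,fy=6,interpolation=cv2.INTER_CUBIC))
im2,d=get_image('scene'); cv2.imwrite('pics/f2.png',cv2.resize(im2[130:220,260:380],None,fx=6,fy=6,interpolation=cv2.INTER_CUBIC))
cv2.imwrite('pics/f.png',np.vstack([cv2.imread('pics/f1.png')[:300],cv2.imread('pics/f2.png')[:300]]))
q,b,t=pose((453,-26),165);mv(*q,181.5,b)
E
```

```text
t 4.95 dpos [-0.0002  0.0001  0.001 ] turn [-0.0001 -0.0002  0.0016] pos [517.4 -64.  182.5] F [ 1.   1.9 -1.7]
```

View pics/f1.png

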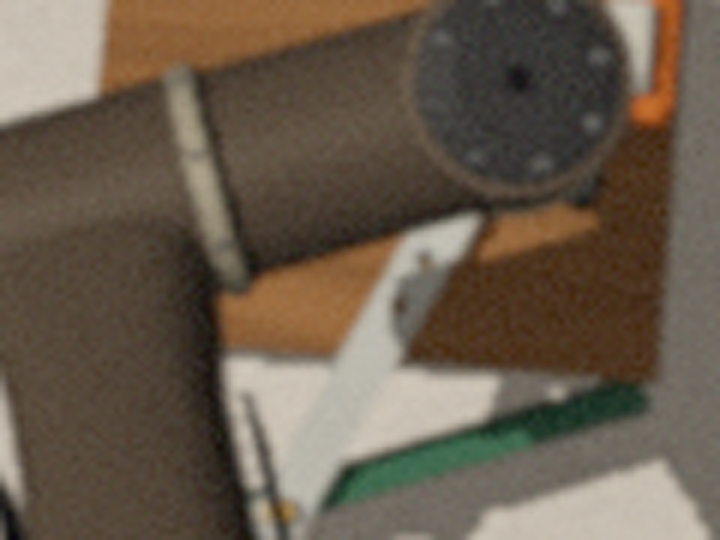

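The middle hole is at about (424,260) in the crop with a hint of brass in it, and the first hole is at (401,303). I'm converting these to positions.

```bash
python3 - <<'E'
from h import *
f=lambda x,y:((x+.5)/6-.5+250,(y+.5)/6-.5+200)
print("h2",onz("top",*f(424.5,260),173),"h1",onz("top",*f(401,303),173),"cap",onz("top",*f(282,512),181))
print("FK h2",get_obs()["position"][:2]+75*get_obs()["orientation"][:2,0])
print("pinmodel",pose((453,-26),165)[2],pinw(pose((453,-26),165)[2]))
im,_=get_image("top"); x=im[238:249,314:327].astype(int); print(x[...,2]-x[...,0]); print(x.sum(-1))
E
```

```text
h2 [453.94062354 -26.54769619 173.        ] h1 [429.89971507 -12.54888344 173.        ] cap [314.93658667  57.06185884 181.        ]
FK h2 [452.70621339 -26.12672359]
pinmodel 0.3945163255004533 [310.76075059  57.62413484]
[[15 29 28 23 17 13 12 14 15 15 14 14 14]
 [44 52 41 32 21 17 13 16 15 14 15 13 15]
 [76 69 47 24 16 14 15 15 13 14 13 16 15]
 [87 65 37 17 15 13 14 14 14 17 14 14 15]
 [83 51 23 13 13 14 15 16 16 14 15 17 17]
 [67 40 18 15 17 19 28 26 17 11 13 16 27]
 [49 26 15 13 14 17 32 31 17 15 14 16 30]
 [33 19 15 11 11 14 18 21 12 10 15 25 45]
 [23 18 14  9 11  9 11 11  9 11 21 33 53]
 [18 16 12  9  9 11  8  8 12 16 29 41 40]
 [15 14 15 11 10  7 12 11 17 28 39 51 47]]
[[124  93 127 202 295 363 411 452 498 527 537 542 563]
 [166 198 267 360 444 509 527 542 561 563 560 560 554]
 [249 298 356 456 535 553 548 566 566 569 569 557 536]
 [302 337 414 497 535 532 511 516 540 564 559 553 500]
 [315 380 464 526 522 476 401 399 481 541 534 506 448]
 [348 422 494 540 528 450 340 323 417 475 449 401 311]
 [394 478 529 524 518 456 341 302 341 367 337 271 204]
 [443 508 492 449 414 378 332 307 316 314 264 210 162]
 [489 495 427 341 311 330 310 314 313 288 242 190 139]
 [518 496 387 311 304 313 323 318 310 259 197 162 166]
 [530 477 363 310 303 321 309 304 274 223 179 140 160]]
```

Camera-relative, the hole is about (+2,−0.8) mm from the peg. I'll correct that and lower to just above the peg, then feel.

play_rows(plan=[{"jaw": -1, "delta_pos": [0.002, -0.0003, 0], "turn": [0, 0, 0]}, {"jaw": -1, "delta_pos": [0.002, -0.0003, 0.003], "turn": [0, 0, 0]}, {"jaw": -1, "delta_pos": [0.002, -0.0003, 0.005], "turn": [0, 0, 0]}, {"jaw": -1, "delta_pos": [0.002, -0.0003, 0.006], "turn": [0, 0, 0]}, {"jaw": -1, "delta_pos": [0.002, -0.0003, 0.006], "turn": [0, 0, 0]}])

```text
time: 5.5
position: [516.6, -63.3, 176.1]
orientation: [[-0.862, 0.506, -0.001], [0.506, 0.862, -0.0], [0.0, -0.0, -1.0]]
wrist_force: [2.0, -0.3, 0.7]
grip_width: 10.5
```

play_rows(plan=[{"jaw": -1, "delta_pos": [0, 0, 0.001], "turn": [0, 0, 0]}, {"jaw": -1, "delta_pos": [0, 0, 0.002], "turn": [0, 0, 0]}, {"jaw": -1, "delta_pos": [0, 0, 0.003], "turn": [0, 0, 0]}, {"jaw": -1, "delta_pos": [0, 0, 0.003], "turn": [0, 0, 0]}])

```text
time: 5.9
position: [516.5, -63.3, 173.2]
orientation: [[-0.862, 0.506, -0.0], [0.506, 0.862, -0.0], [0.0, -0.0, -1.0]]
wrist_force: [1.9, -0.0, -0.5]
grip_width: 10.7
```

play_rows(plan=[{"jaw": -1, "delta_pos": [0, 0, 0.001], "turn": [0, 0, 0]}, {"jaw": -1, "delta_pos": [0, 0, 0.002], "turn": [0, 0, 0]}, {"jaw": -1, "delta_pos": [0, 0, 0.003], "turn": [0, 0, 0]}, {"jaw": -1, "delta_pos": [0, 0, 0.003], "turn": [0, 0, 0]}])

```text
time: 6.3
position: [516.5, -63.3, 170.3]
orientation: [[-0.862, 0.506, -0.0], [0.506, 0.862, -0.0], [0.0, -0.0, -1.0]]
wrist_force: [1.8, -0.4, -0.1]
grip_width: 10.8
```

play_rows(plan=[{"jaw": -1, "delta_pos": [0, 0, 0.001], "turn": [0, 0, 0]}, {"jaw": -1, "delta_pos": [0, 0, 0.002], "turn": [0, 0, 0]}, {"jaw": -1, "delta_pos": [0, 0, 0.003], "turn": [0, 0, 0]}, {"jaw": -1, "delta_pos": [0, 0, 0.003], "turn": [0, 0, 0]}])

```text
time: 6.7
position: [516.5, -63.2, 167.2]
orientation: [[-0.862, 0.506, -0.0], [0.506, 0.862, 0.0], [0.0, -0.0, -1.0]]
wrist_force: [1.5, 0.5, 0.4]
grip_width: 10.4
```

play_rows(plan=[{"jaw": -1, "delta_pos": [0, 0, 0.001], "turn": [0, 0, 0]}, {"jaw": -1, "delta_pos": [0, 0, 0.002], "turn": [0, 0, 0]}, {"jaw": -1, "delta_pos": [0, 0, 0.002], "turn": [0, 0, 0]}])

```text
time: 7.0
position: [516.6, -63.2, 165.5]
orientation: [[-0.862, 0.506, -0.0], [0.506, 0.862, 0.0], [0.0, 0.0, -1.0]]
wrist_force: [1.2, 1.7, 1.5]
grip_width: 10.7
```

```bash
python3 - <<'E'
from h import *
im,d=get_image('top'); a=cv2.resize(im[225:275,290:345],None,fx=8,fy=8,interpolation=cv2.INTER_CUBIC)
im2,d2=get_image('scene'); b=cv2.resize(im2[140:215,270:320],None,fx=6,fy=6,interpolation=cv2.INTER_CUBIC)[:400]
h=min(len(a),len(b)); cv2.imwrite('pics/g.png',np.hstack([a[:h],b[:h]]))
mv(516.5,-63.2,165,-30.4)
print(onz("top",320,243,155), np.c_[[back("top",u,v,d[v,u])[2].round(1) for u,v in((312,255),(316,249),(320,241),(306,262))]])
E
```

```text
t 7.1 dpos [0.     0.     0.0004] turn [-0.     -0.0001 -0.0004] pos [516.5 -63.2 165.4] F [0.9 0.5 0.4]
[454.05844113 -25.48860061 155.        ] [[158.9]
 [159.3]
 [154.3]
 [153.1]]
```

View pics/g.png

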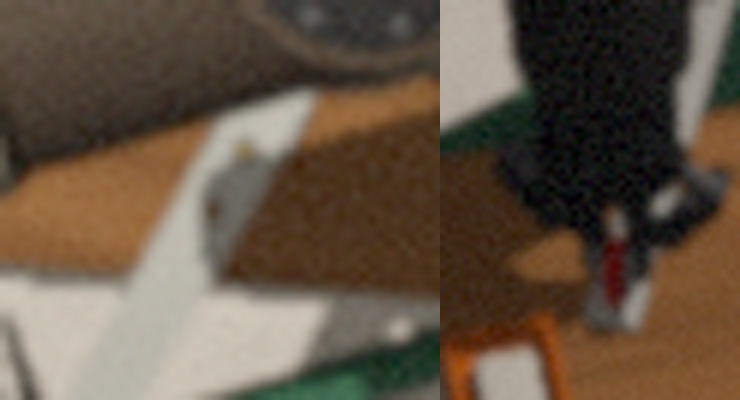

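Brass shows in the hole at (243,150) and the bar is near flat. A small, gentle test towards the peg will confirm it has engaged.

play_rows(plan=[{"jaw": -1, "delta_pos": [-0.0007, 0, 0.0005], "turn": [0, 0, 0]}, {"jaw": -1, "delta_pos": [-0.0014, 0, 0.001], "turn": [0, 0, 0]}, {"jaw": -1, "delta_pos": [-0.002, 0, 0.001], "turn": [0, 0, 0]}, {"jaw": -1, "delta_pos": [-0.002, 0, 0.001], "turn": [0, 0, 0]}])

```text
time: 7.5
position: [517.1, -63.6, 165.4]
orientation: [[-0.862, 0.506, -0.001], [0.506, 0.862, 0.001], [0.002, 0.0, -1.0]]
wrist_force: [-10.4, 8.1, 15.7]
grip_width: 10.6
```

It stops after 0.7 mm with a firm side reaction, and z stays at the flat height: the peg is in the hole and the bar is down. I'm unloading, then opening.

play_rows(plan=[{"jaw": -1, "delta_pos": [0.0012, 0, -0.001], "turn": [0, 0, 0]}, {"jaw": -1, "delta_pos": [0.0012, 0, -0.001], "turn": [0, 0, 0]}, {"jaw": -1, "delta_pos": [0.0012, 0, -0.001], "turn": [0, 0, 0]}])

```text
time: 7.8
position: [517.1, -63.5, 165.4]
orientation: [[-0.862, 0.506, -0.0], [0.506, 0.862, 0.0], [0.0, 0.0, -1.0]]
wrist_force: [-2.1, 2.4, 5.0]
grip_width: 10.4
```

play_rows(plan=[{"jaw": -0.6, "delta_pos": [0, 0, 0], "turn": [0, 0, 0]}, {"jaw": -0.4, "delta_pos": [0, 0, 0], "turn": [0, 0, 0]}, {"jaw": -0.2, "delta_pos": [0, 0, 0], "turn": [0, 0, 0]}, {"jaw": -0.2, "delta_pos": [0, 0, 0], "turn": [0, 0, 0]}, {"jaw": -0.2, "delta_pos": [0, 0, 0], "turn": [0, 0, 0]}])

```text
time: 8.3
position: [517.2, -63.8, 165.3]
orientation: [[-0.862, 0.506, -0.0], [0.506, 0.862, -0.0], [0.0, -0.0, -1.0]]
wrist_force: [0.1, 0.1, -0.3]
grip_width: 34.2
```

Now up, then aside (+x, clear of the view).

play_rows(plan=[{"jaw": -0.2, "delta_pos": [0, 0, -0.01], "turn": [0, 0, 0]}, {"jaw": -0.2, "delta_pos": [0, 0, -0.03], "turn": [0, 0, 0]}, {"jaw": -0.2, "delta_pos": [0, 0, -0.06], "turn": [0, 0, 0]}, {"jaw": -0.2, "delta_pos": [0, 0, -0.1], "turn": [0, 0, 0]}, {"jaw": -0.2, "delta_pos": [0, 0, -0.13], "turn": [0, 0, 0]}])

```text
time: 8.8
position: [517.6, -63.9, 298.7]
orientation: [[-0.862, 0.506, 0.002], [0.506, 0.862, -0.0], [-0.002, 0.001, -1.0]]
wrist_force: [1.1, 0.5, 0.1]
grip_width: 34.4
```

play_rows(plan=[{"jaw": -0.2, "delta_pos": [0, -0.25, 0], "turn": [0, 0, 0]}, {"jaw": -0.2, "delta_pos": [0, -0.25, 0], "turn": [0, 0, 0]}, {"jaw": -0.2, "delta_pos": [0, -0.25, 0], "turn": [0, 0, 0]}, {"jaw": -0.2, "delta_pos": [0, -0.25, 0], "turn": [0, 0, 0]}, {"jaw": -0.2, "delta_pos": [0, -0.25, 0], "turn": [0, 0, 0]}])

```text
time: 9.3
position: [389.4, -280.6, 296.7]
orientation: [[-0.863, 0.506, 0.002], [0.506, 0.863, -0.001], [-0.002, 0.0, -1.0]]
wrist_force: [1.1, -0.6, 0.8]
grip_width: 33.9
```

```bash
python3 - <<'E'
from h import *
im,d=get_image('top'); a=cv2.resize(im[180:280,250:370],None,fx=4,fy=4,interpolation=cv2.INTER_CUBIC)
im2,d2=get_image('scene'); b=cv2.resize(im2[130:230,255:335],None,fx=4,fy=4,interpolation=cv2.INTER_CUBIC)
cv2.imwrite('pics/k.png',np.hstack([a,b]))
o=get_obs();print(o["time"],o["position"],o["wrist_force"])
E
```

```text
9.4 [ 387.6843264  -282.94514619  296.43518194] [ 0.34065565 -0.42710592 -0.33390395]
```

View pics/k.png

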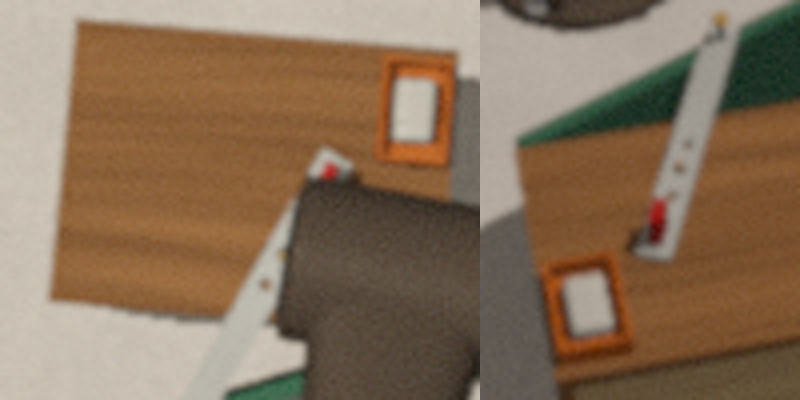

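The door stays ajar with the stay on its pin (cap at (718,20)), brass in the middle hole at (680,167), and the dish unmoved. I'll check flatness by depth, then hand in.

```bash
python3 - <<'E'
from h import *
im,d=get_image('scene')
for x,y in((715,55),(708,80),(697,115),(690,135),(676,190),(670,245)):
    u,v=int(round((x-480)/4+255)),int(round(y/4+130)); print(back('scene',u,v,np.median(d[v-1:v+2,u-1:u+2])).round(1))
print(hand_in())
E
```

```text
[336.1  46.9 157.8]
[362.4  30.3 157.8]
[399.9   6.4 156.8]
[422.3  -4.7 157.8]
[478.  -37.5 156.7]
[529.  -60.9 155.8]
the job is handed in; nothing more can be done
None
```

The cupboard door is propped ajar and the job is handed in, at about 9.4 s on the robot's clock. I took the stay by its red grip, lifted it about 18 mm and pushed the door open with it. The middle hole went over the brass peg on the first try, and I released the stay and drew the arm clear.

**Last checks:**
- **Peg:** brass shows in the middle hole after letting go.
- **Bar:** by depth its upper face is at 156–158 mm from end to end. That is level to 2 mm, against 155 mm nominal and a 2 mm calibration.
- **Door:** it stays open at about 0.4 rad (the planned angle, not measured), with the stay still on its pin.
- **Soap dish:** it looks unmoved.
- **Other loose things:** I did not check them again at the end. The arm's path stayed away from them.

While lowering, the force stayed below about 2 N. A short test to confirm the peg had caught briefly reached about 13 N sideways and 16 N downward, which is firmer than I meant; I eased it off before opening the gripper. No check failed. The two cameras disagreed by about 3 mm on the cupboard's position, so I aligned the hole to the peg within the top picture.

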